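# Feed the weld shuttle home and clamp it

## Task

The plate blank already sits in its nest on the aluminium sliding board of the weld fixture. Using the fingertips only, push the board from behind along its rails until it drops fully into its locating notches, and only then press the arm of the toggle clamp beside it fully down onto the board, and come clear. Only push and press: lift nothing, keep the blank in its nest, and leave the other loose things on the table where they are.

Things in the scene. Friction and masses are not known exactly. Their poses are not given: they have to be found in the camera images.
- fixture: Fixed weld fixture: grey base plate 10 mm thick, 104 mm wide, from x = -118 to +62 mm, with a wing at +y that carries the toggle clamp. Origin on the table, below the seated board; x = feed direction along the rails, away from the robot; y to the left; z up. Two rails, tracks at y = 18 to 39 mm each side, top at z = 24 mm, from x = -112 to 47 mm; dark overrun stops at x = 49 mm.
- seat (a point): Where the board's origin lies when seated: on the fixture's centre line at x = 0, z = 18 mm. Only there do its four lugs meet the four brass-floored notches in the rail tracks; it then falls 6 mm and has 2.5 mm play each way along the rails. The overrun stops are 7 mm past its front edge.
- board: Loose aluminium board, 84 (x) x 86 (y) x 10 mm, 0.5 to 0.8 kg, on brass lugs 8 mm high, guided by a keel between the rails. Origin at mid length and width, at the lugs' underside: 24 mm above the table while it slides, 18 mm when seated. x = feed direction. Plate at z = 8 to 18 mm; an upright lip along the rear edge reaches z = 32 mm. Starts 35 to 60 mm short of the seat; sliding takes 3 to 7 N.
- push_face (a point): Middle of the board's flat rear face, the place to push: x = -42 mm, y = 0, z = 20 mm in the board's frame; the face spans z = 8 to 32 mm and y = -39 to 39 mm.
- nest (a point): Centre of the blank's nest on the board's top face, x = -4 mm, z = 18 mm in the board's frame, between five steel dowel pins 6 mm high.
- blank: Loose light-grey steel plate blank 45 x 45 x 10 mm lying in the nest on the board with about 1 mm play; origin at the centre of its underside. It rides along; nothing needs to touch it.
- clamp_lever (a joint): Toggle clamp lever, rad: 0 = fully shut (foot on the dark pad at the seated board's left edge, handle nearly upright), larger = open; starts 0.35 to 0.70. Hinge with light friction, about 0.1 N m; stays where it is left. On a seated board it shuts to between 0 and 0.02.
- clamp_pivot (a point): Hinge of the clamp lever, in the fixture's frame at x = 20, y = 116, z = 65.5 mm; its axis is the fixture's x. The lever's arm reaches from here over the board (to -y), the red handle leans to +y. Lever points are given as (d, h): d mm from the hinge towards the board, h mm above the hinge, shut. Opened by q: (d cos q - h sin q, d sin q + h cos q).
- clamp_arm (a point): Point on the arm's top, moving with the lever; shut at (d, h) = (70, 5). The arm is a bar 12 mm wide (along x), 8 mm high, out to d = 90; an upright 8 mm spindle passes through it at d = 82, its top at h = 12, with a round foot 17 mm across below it, underside at h = -30. Pressing down near the spindle shuts the clamp. The red handle, 19 mm thick, runs from (-25, 59) to (-59, 125).
- ring_blank: Bystander: light-grey steel ring, 64 mm across, 26 mm high, flat on the table.
- steel_rule: Bystander: steel rule 18 x 155 x 8 mm.
- gas_cup: Bystander: pink ceramic torch cup standing upright, 20 mm across, 46 mm high.
- tape_measure: Bystander: yellow tape measure 36 x 80 x 62 mm.
- flap_disc: Bystander: red-brown flap disc 114 mm across, 12 mm thick, at the left.

How it is judged:
On the way, in this order (a step that is already met when the one before it is completed fails the run):
1. the board has dropped flat into its four locating notches, with the clamp still open (z of board in the frame of fixture between 0.014 and 0.0198 m and x of board in the frame of fixture between -0.0045 and 0.0045 m and angle between board's own z axis and vertical below 0.03 rad and value of joint clamp_lever above 0.2 rad), for 0.2 s.
2. the toggle clamp is shut on the seated board (z of board in the frame of fixture between 0.014 and 0.0198 m and x of board in the frame of fixture between -0.0045 and 0.0045 m and angle between board's own z axis and vertical below 0.03 rad and value of joint clamp_lever below 0.06 rad), for 0.2 s.
At the end, for the whole second after the job is handed in: The board lies at rest, flat in its notches (its origin 14 to 19.8 mm above the table, within 4.5 mm along the rails of the seat, tilt under 0.03 rad), the blank lies flat in the nest within 6 mm of its centre, the clamp lever is within 0.06 rad of shut, and no bystander has moved more than 20 mm (all of step 2 and z of blank in the frame of board between 0.015 and 0.021 m and horizontal distance between blank and nest below 0.006 m and linear speed of board below 0.02 m/s and distance of each of ring_blank, steel_rule, gas_cup, tape_measure, flap_disc from where it was at the start of the episode below 0.02 m); the robot touches nothing.
It fails at once if the board is lifted off its rails (z of board in the frame of fixture above 0.032 m).
It fails at once if the board is tipped or leaves the fixture (angle between board's own z axis and vertical above 0.25 rad or horizontal distance between board and fixture above 0.11 m).
It fails at once if the blank is lifted or taken out of its nest (z of blank in the frame of board above 0.028 m or horizontal distance between blank and nest above 0.012 m).
It fails at once if a bystander is knocked away or lifted (distance of any of ring_blank, steel_rule, gas_cup, tape_measure, flap_disc from where it was at the start of the episode above 0.03 m).
It also fails if it takes over 51 s, if anything falls off the work surface, if the arm or the gripper's body presses on something with over 40 N, if the wrist force passes 120 N, or if a joint passes its speed limit or range.

## Robot

A 6-joint arm with a two-finger parallel gripper is mounted at the origin on the work surface; the furniture and walls round the work are solid. World frame = base frame: x ahead of the robot, y to its left, z up, the work surface at z = 0. Lengths are in m, angles in rad, forces in N, time in s.
With the tool pointing down it reaches from about 0.35 to 0.775 m from the base axis. Payload 5.5 kg.
Tool frame: the origin (TCP) lies at the very end of the fingers, on their centre line; the grasp point (between the pads) lies 19 mm behind it; z points along the fingers, y is the line along which they close (so a half turn about z gives the same grasp; the last joint's range is limited). The gripper opens to 85 mm and grips with 20 to 120 N. Pads are 22 mm wide; open, the fingers measure 114 mm over their backs; the gripper's body (76 mm by 85 mm) begins 54 mm behind the grasp point. The pads swing forward as they close: fully open they stand 13 mm farther back than shut.
Start: joints at [0.979, 0.313, 0.046, 1.304, 0, 1.431], TCP at [0.251, 0.517, 0.231] pointing down, gripper open.
Joint ranges: [-2.76, 2.76], [-0.86, 1.69], [-1.03, 1.26], [-2.2, 2.34], [-1.47, 1.5], [-3.14, 3.14]. Speed limits (rad/s): [2.57, 2.57, 3.14, 3.14, 3.14, 3.14].

## Interface

Orientations are given as a unit quaternion [w, x, y, z].
In Python, from workcell import env gives the robot as it stands. The module is installed in compiled form; this text tells all that it offers.
- The arm moves only by the tool jog_arm, never from a script. Its arguments are lists of equal length, an entry for each row: "gripper": the opening, from 0 (shut) to 1 (fully open); "offset": the shift along the world's x, y, z in cm, a list of three; "twist": the turn about the world's z in degrees. In form: {"gripper": [gripper, ...], "offset": [[dx, dy, dz], ...], "twist": [twist, ...]}. A call has exactly 8 rows; each row is the pose to reach, as a shift and turn from the pose commanded when the call began; what a row does not reach only later rows make up. A row lasts 1/8 s, in which the tool goes at most 62.5 mm and 10.7 degrees, less where a joint would pass 70% of its speed; a pose out of reach is approached as far as the arm can. A call with a gripper value outside its range is refused whole. The fingers move at their own pace and stop on an object; "squeeze" is the grip in N (left out, the last holds). Time passes only in rows, so rows that repeat a pose let the fingers close, or fill a call up. It gives the time, the measured TCP pose, the force, the opening and the grip force at its end, in the units of the state.
- env.get_state(): the state, without advancing time (a new reading comes with each control period).
- env.read_camera(name): name is "scene" or "top" or "wrist"; returns a dict with "image" (384x512x3 uint8, red, green, blue), "z_map" (384x512 float32, m along the optical axis (not along the pixel's ray), 0 where there is no reading), "fovy" (degrees; the focal length in pixels is half the picture's height over the tangent of half this angle, whatever the lens; pixels are square), "cx", "cy" (the principal point, pixels), "distortion" ([k1, k2, p1, p2, k3] as OpenCV has them; the pictures are not rectified), "cam_to_world" (4x4, takes a point from camera to world coordinates). Camera axes: x right, y up, looking along -z (the intrinsics and any distortion apply to the point x, -y, -z); pixel columns grow to the right and rows downward; lengths in m; the calibration is good to about 2 mm. A picture is of the moment at which its call begins.
- env.hand_in(): hands the job in; it is judged then, once.
The state is a dict: "clock": time; "joint_pos": joint angles; "qvel": joint speeds; "tau": joint torques, N m; "tcp_pos": TCP position; "orientation": TCP orientation; "wrist_force": force on the tool from outside, world axes, zero at the start; "ft_torque": the same for the moment, N m; "finger_gap": finger opening in m; "grip_force": force on a finger pad.
Only numpy, scipy, OpenCV 4.12 (cv2) and the standard library are available. Lean on these libraries where they do the work, as an engineer would, in place of code of your own. Each camera call takes 0.05 s, during which the arm holds its last target. There are 200 camera calls.

## Working session

There is one attempt and no reset: what is moved stays moved. The work goes in short steps, Python scripts to look and compute and a tool call to move; the robot and the scene stay as the last step left them, time stands still between calls to the robot, and variables do not carry over. Pictures are saved under pics/ and viewed, at most 10 in all, crops included, and the job is handed in when it is done.

Besides the shell and the picture viewer there is one more tool, called after "Request:" by a JSON object that holds its "api" and its "payload". jog_arm: Moves the arm, as the interface text tells. Its arguments: {"type":"object","properties":{"gripper":{"type":"array"},"offset":{"type":"array"},"twist":{"type":"array"},"squeeze":{"type":"number"}},"required":["gripper","offset","twist"]}

```bash
mkdir -p pics; cat > h.py <<'E'
import numpy as np, cv2
from workcell import env
def cam(n):
    c=env.read_camera(n); c['f']=192/np.tan(np.radians(c['fovy'])/2)
    c['K']=np.array([[c['f'],0,c['cx']],[0,c['f'],c['cy']],[0,0,1]]); return c
def rays(c,px):
    p=cv2.undistortPoints(np.array(px,float).reshape(-1,1,2),c['K'],np.array(c['distortion'],float)).reshape(-1,2)
    return np.c_[p[:,0],-p[:,1],-np.ones(len(p))]
def onplane(c,px,z):
    T=np.array(c['cam_to_world']); d=rays(c,px)@T[:3,:3].T; o=T[:3,3]
    return o+d*((z-o[2])/d[:,2])[:,None]
def depthpts(c,px):
    px=np.array(px); z=c['z_map'][px[:,1].astype(int),px[:,0].astype(int)]
    T=np.array(c['cam_to_world']); return (rays(c,px)*z[:,None])@T[:3,:3].T+T[:3,3]
def save(c,n): cv2.imwrite('pics/'+n,c['image'][:,:,::-1])
E
python3 - <<'E'
from h import *
s=env.get_state();print(s)
cs=[cam(n) for n in('scene','top')]
im=[cv2.resize(c['image'],(800,600)) for c in cs]
for c,n,i in zip(cs,('s','t'),im): cv2.imwrite(f'pics/{n}0.png',i[:,:,::-1]);print(c['cam_to_world'],c['fovy'],c['distortion'],(c['z_map']>0).mean())
E
```

```text
{'clock': 0.0, 'joint_pos': array([9.79396441e-01, 3.13994677e-01, 4.49996543e-02, 1.30357212e+00,
       7.72158583e-06, 1.43123654e+00]), 'qvel': array([ 0.00185107,  0.00141894,  0.00044315,  0.00073721, -0.00023061,
        0.00025113]), 'tau': array([ 5.59513428e-04, -4.80630434e+01,  2.98532510e+01,  1.93664973e-02,
       -5.95163829e-05,  7.33543658e-06]), 'tcp_pos': array([0.25076828, 0.51689349, 0.23042056]), 'orientation': array([-3.20047910e-04,  2.24003040e-01,  9.74588043e-01, -8.25547828e-04]), 'wrist_force': array([-0.44121366,  0.27580976,  0.10611223]), 'ft_torque': array([ 0.03690011,  0.02998316, -0.00924839]), 'grip_force': 0.0, 'finger_gap': 0.08527802998646664}
[[-0.59445284  0.4678833  -0.6539962  -0.12331122]
 [-0.80379591 -0.3691966   0.46648259  0.55507895]
 [-0.02319376  0.80298137  0.59555266  0.61501663]
 [ 0.          0.          0.          1.        ]] 45.576433027253174 [-0.11017431  0.          0.          0.          0.        ] 0.9951680501302084
[[-0.00467411  0.99573773 -0.09211154  0.40550337]
 [-0.99980411 -0.00642496 -0.01872052  0.12637162]
 [-0.01923254  0.09200599  0.9955727   0.93314928]
 [ 0.          0.          0.          1.        ]] 56.47689913495094 [-0.11248933  0.          0.          0.          0.        ] 0.9959767659505209
```

View pics/t0.png

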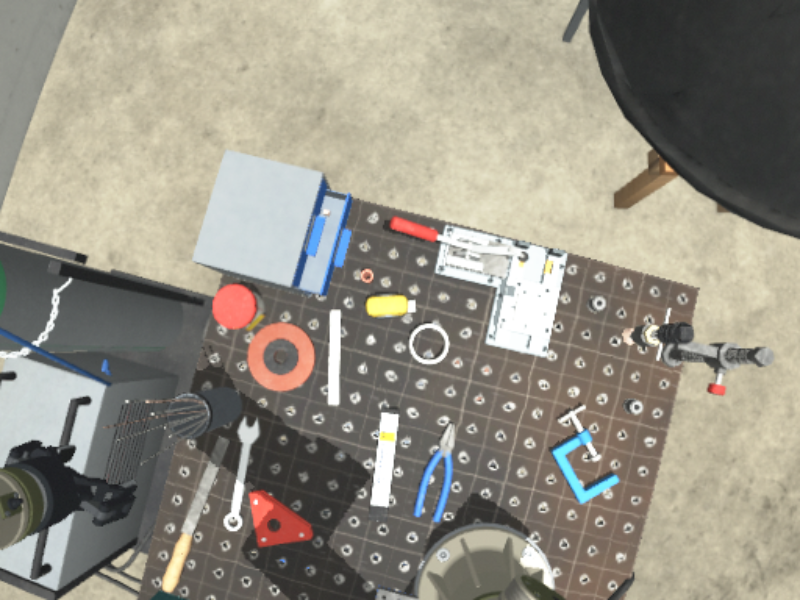

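View pics/s0.png

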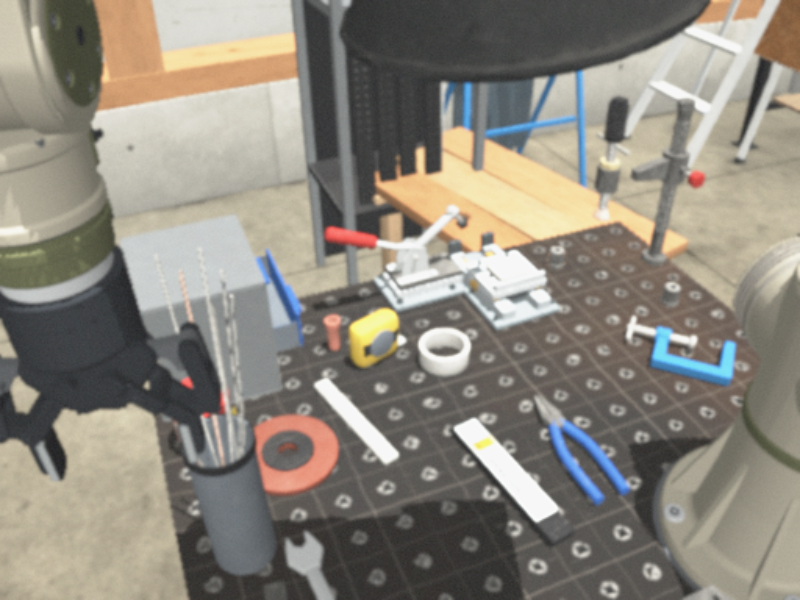

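The top view shows the fixture at (487–566, 228–356), yawed about -10°, with the red clamp handle at (412,230). The ring is at (428,343) and the tape at (388,306). Next I'll zoom in.

```bash
python3 - <<'E'
from h import *
c=cam('top'); np.save('t.npy',c,allow_pickle=True)
i=c['image'][135:235,240:370]; cv2.imwrite('pics/t1.png',cv2.resize(i,(780,600),interpolation=cv2.INTER_CUBIC)[:,:,::-1])
yy,xx=np.mgrid[0:384,0:512]; P=depthpts(c,np.c_[xx.ravel(),yy.ravel()]).reshape(384,512,3); np.save('P.npy',P)
# base plate + all fixture outline
z=P[...,2]
def st(m,n):
    k,l,s,ce=cv2.connectedComponentsWithStats(m.astype(np.uint8))
    for j in range(1,k):
        if s[j,4]>25 and 240<ce[j][0]<370 and 130<ce[j][1]<240:
            q=P[l==j]; r=cv2.minAreaRect(q[:,:2].astype(np.float32)*1000); print(n,s[j],np.median(q,0).round(3),r)
for a,b in((.004,.016),(.018,.030),(.036,.047),(.047,.057),(.057,.064),(.066,.3)): st((z>a)&(z<b),(a,b))
np.set_printoptions(linewidth=250)
print((z[150:232:3,276:366:3]*1000).round().astype(int))
E
```

```text
(0.004, 0.016) [284 144  46  14 164] [0.596 0.009 0.01 ] ((591.2772827148438, 4.264381408691406), (119.94104766845703, 19.926912307739258), 78.23433685302734)
(0.004, 0.016) [278 155  74  73 782] [ 0.49  -0.021  0.009] ((492.33587646484375, -22.513809204101562), (253.93212890625, 120.59931945800781), 35.0549430847168)
(0.004, 0.016) [333 157  20  25 315] [ 0.545 -0.089  0.009] ((545.1964111328125, -89.94274139404297), (40.66948318481445, 63.3535270690918), 77.32567596435547)
(0.004, 0.016) [355 162   8  23  78] [ 0.532 -0.133  0.009] ((534.3344116210938, -132.796875), (10.59012508392334, 61.82695007324219), 76.79685974121094)
(0.004, 0.016) [261 193   5   7  32] [0.476 0.119 0.009] ((475.6192932128906, 118.92329406738281), (10.400664329528809, 15.792984008789062), 89.63001251220703)
(0.018, 0.03) [283 156   5  14  26] [0.56  0.062 0.023] ((560.4111328125, 61.273681640625), (4.100549697875977, 35.3739013671875), 76.47399139404297)
(0.018, 0.03) [347 162  12  22 150] [ 0.529 -0.114  0.023] ((532.22265625, -112.71939086914062), (21.93545913696289, 53.99769973754883), 76.31371307373047)

[... 5491 characters left out ...]
7  933   11   11   23   10   11   11   10   25   24   25    9   -5    0   -1    3   -1]
 [  -3    1   -3   25   -1    0   -5   -3  933   -2   -1   -3   -3   -3    2   -3    9    8    9    7   12   25   22   25   14   -3   -1    1    0   -1]
 [  -5   -2   -1   24   -2   -3   -3   -3    0    0   -1    0    0    0   -1   -2   -2   -2   -2   -3    7    8   12   11   12   -2   -1   -3    0   -4]
 [   0   -3   26   -1   -2   -1   -2   -1   -4   -1   -5    2    1   -3   -3    0   -2   -4   -1   -2    2   -5    0   -1   -4 -838   -9   -3   -2   -3]
 [  23   22   -3   -2   -5   -1   -3   -2   -3   -3    0   -3   -2   -1   -2    0   -4    0   -1   -2   -2   -2   -2   -1   -3   -4   -2   -3    1   -1]]
```

View pics/t1.png

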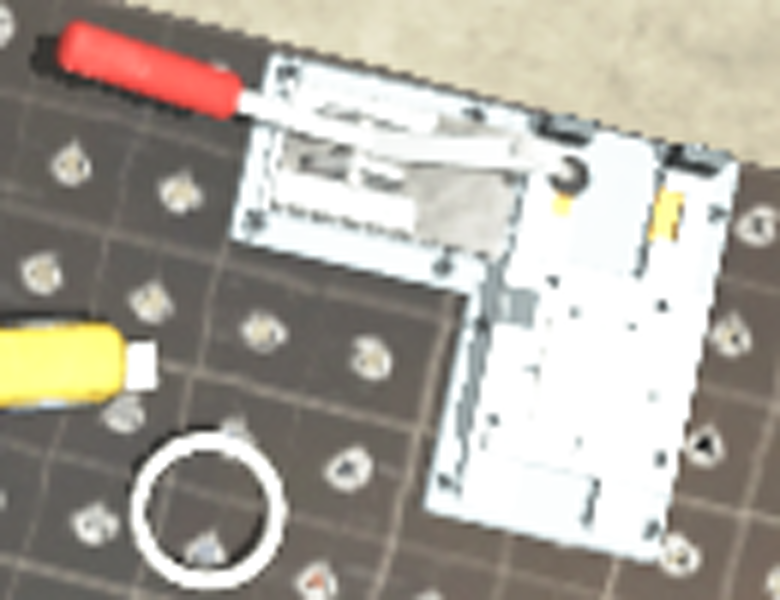

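The fixture origin is at about (0.5175, -0.080) with yaw about -12.8°. The board sits about 49 mm short of the seat, and the lever is open by about 0.63 rad. I'll move behind the board, fingers shut.

Request:
{"api": "jog_arm", "payload": {"gripper": [0, 0, 0, 0, 0, 0, 0, 0], "offset": [[1.5, -6, 0], [3, -12, 0], [4.5, -18, 0], [6, -24, 0], [7.5, -30, 0], [9, -36, 0], [10.5, -42, 0], [12, -48, 0]], "twist": [2, 4, 6, 8, 10, 12, 13, 13]}}

```text
clock: 1.15
tcp_pos: [0.3711, 0.0354, 0.2314]
orientation: [0.0, 0.112, 0.994, 0.0]
wrist_force: [1.1, 1.0, 0.1]
finger_gap: -0.0001
grip_force: 0.0
```

Request:
{"api": "jog_arm", "payload": {"gripper": [0, 0, 0, 0, 0, 0, 0, 0], "offset": [[1.3, -4.5, 0], [2.6, -9, 0], [2.6, -9, -4], [2.6, -9, -8], [2.6, -9, -11], [2.6, -9, -11], [2.6, -9, -11], [2.6, -9, -11]], "twist": [0, 0, 0, 0, 0, 0, 0, 0]}}

```text
clock: 2.15
tcp_pos: [0.3982, -0.053, 0.1228]
orientation: [0.001, 0.112, 0.994, -0.0]
wrist_force: [-0.6, 0.5, 0.1]
finger_gap: 0.0
grip_force: 0.0
```

```bash
python3 - <<'E'
from h import *
s=env.get_state();print({k:np.round(v,4) for k,v in s.items()})
c=cam('wrist');save(c,'w1.png')
yy,xx=np.mgrid[0:384,0:512]; P=depthpts(c,np.c_[xx.ravel(),yy.ravel()]).reshape(384,512,3)
a=np.radians(-12.8);u=np.array([np.cos(a),np.sin(a)]);v=np.array([-u[1],u[0]])
f=(P[...,:2]-[.5175,-.08])@np.c_[u,v]*1000; z=P[...,2]*1000
for y0 in(-28,-20,20,28):
  for n,lo,hi in(('lip',50,62),('rail',20,29)):
    m=(abs(f[...,1]-y0)<3)&(z>lo)&(z<hi)
    if m.sum():print(y0,n,m.sum(),np.percentile(f[...,0][m],[1,10,50,90,99]).round(1),np.median(z[m]))
m=(z>52)&(z<62)&(f[...,0]<-75);print('lip y',np.percentile(f[...,1][m],[1,99]) if m.any() else 0)
E
```

```text
{'clock': np.float64(2.15), 'joint_pos': array([-3.328e-01,  4.690e-02, -5.594e-01,  9.617e-01,  1.000e-04,
       -1.081e-01]), 'qvel': array([ 0.0015, -0.001 , -0.0044, -0.0046,  0.0019, -0.0006]), 'tau': array([-2.29000e-02, -2.93445e+01,  2.66227e+01,  1.87000e-02,
       -1.00000e-03,  0.00000e+00]), 'tcp_pos': array([ 0.3982, -0.053 ,  0.1228]), 'orientation': array([ 1.300e-03,  1.121e-01,  9.937e-01, -3.000e-04]), 'wrist_force': array([-0.5889,  0.4561,  0.0715]), 'ft_torque': array([ 0.0135, -0.0427, -0.0018]), 'grip_force': np.float64(0.0), 'finger_gap': np.float64(0.0)}
-28 lip 74 [-92.7 -92.1 -91.2 -88.8 -88.2] 55.170726490506055
-28 rail 270 [-114.2 -112.3 -101.7  -90.7  -87.8] 23.811819957387446
-20 lip 9 [-92.  -91.9 -91.5 -90.  -89.1] 55.07588736347013
-20 rail 210 [-114.  -112.6 -101.6  -90.2  -87.8] 23.837530575973766
20 lip 19 [-91.8 -91.7 -91.2 -89.1 -88.5] 55.0197824088593
20 rail 242 [-113.7 -112.2 -102.   -90.4  -88. ] 23.83730138713029
28 lip 81 [-92.2 -91.9 -90.6 -87.7 -87.1] 55.44415120673299
28 rail 258 [-113.7 -111.7 -101.3  -90.9  -87.9] 23.83544158985093
lip y [-38.59574572  37.6917196 ]
```

View pics/w1.png

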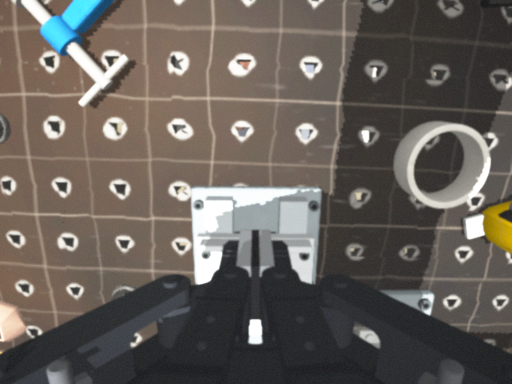

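The wrist view shows the rear of the fixture, with rail ends at about (200–310, 190–230), symmetric about the tool. The board's rear face is at fixture x of about -91.5 mm. Next I'll descend and approach.

Request:
{"api": "jog_arm", "payload": {"gripper": [0, 0, 0, 0, 0, 0, 0, 0], "offset": [[0, 0, -4], [0, 0, -8], [0, 0, -8.6], [0, 0, -8.6], [0.5, -0.11, -8.6], [1.0, -0.22, -8.6], [1.5, -0.33, -8.6], [1.95, -0.44, -8.6]], "twist": [0, 0, 0, 0, 0, 0, 0, 0]}}

```text
clock: 3.2
tcp_pos: [0.4173, -0.0572, 0.0356]
orientation: [0.0, 0.112, 0.994, -0.0]
wrist_force: [-0.5, -0.7, -0.6]
finger_gap: -0.0004
grip_force: 0.0
```

Request:
{"api": "jog_arm", "payload": {"gripper": [0, 0, 0, 0, 0, 0, 0, 0], "offset": [[0.4, -0.09, 0], [0.8, -0.18, 0], [1.2, -0.27, 0], [1.6, -0.36, 0], [1.95, -0.44, 0], [1.95, -0.44, 0], [1.95, -0.44, 0], [1.95, -0.44, 0]], "twist": [0, 0, 0, 0, 0, 0, 0, 0]}}

```text
clock: 4.2
tcp_pos: [0.433, -0.0605, 0.0344]
orientation: [-0.003, 0.112, 0.994, 0.001]
wrist_force: [-6.7, 0.8, 2.2]
finger_gap: 0.0004
grip_force: 3.0
```

```bash
cat > m.py <<'E'
from h import *
a=np.radians(-12.8);u=np.array([np.cos(a),np.sin(a)]);v=np.array([-u[1],u[0]])
def fx(p): return (np.asarray(p)[...,:2]-[.5175,-.08])@np.c_[u,v]*1000
s=env.get_state();print('tcp',fx(s['tcp_pos']),s['tcp_pos'][2],'F',s['wrist_force'],s['clock'])
for n in('top','scene'):
    c=cam(n); yy,xx=np.mgrid[0:384,0:512]; P=depthpts(c,np.c_[xx.ravel(),yy.ravel()]).reshape(384,512,3)
    f=fx(P);z=P[...,2]*1000
    m=(abs(f[...,1])<45)&(z>30)&(z<46)&(f[...,0]<48)&(f[...,0]>-100)
    if n=='top': print('board front x',np.percentile(f[...,0][m&(abs(f[...,1]+25)<10)],[90,99]),'rear (lip)',np.percentile(f[...,0][(abs(f[...,1])<38)&(z>46)&(z<60)],[1,10]))
    m2=m&(f[...,1]<-5)&(f[...,1]>-40)
    print(n,'board z med',np.median(z[m2]),m2.sum())
    b=(abs(f[...,1])<20)&(z>41)&(z<57); print(n,'blank',np.median(f[b],0),np.percentile(z[b],[25,50,75]))
    k=(f[...,1]>28)&(f[...,1]<80)&(abs(f[...,0]-20)<12)&(z>60)&(z<140)
    if k.sum()>5: q=np.polyfit(f[...,1][k],z[k],1);print(n,'arm',np.arctan(-q[0]),np.polyval(q,50),k.sum())
E
python3 m.py
```

```text
tcp [-86.73793945   0.29461351] 0.03438117378554821 F [-6.74918017  0.77979894  2.17020321] 4.2
board front x [ 6.40266725 47.85486725] rear (lip) [-503.77807691 -477.83868737]
top board z med 41.12329669008741 81
top blank [-27.97688292   5.90453018] [43.45201962 49.82272531 51.85577741]
top arm -0.07301681950682448 108.48891894246735 131
scene board z med 41.426800311449966 53
scene blank [-94.29227681  11.66196974] [45.16124944 49.79926913 52.24191246]
scene arm -0.009184460599230431 106.93952158864718 180
```

```bash
python3 - <<'E'
from h import *
a=cam('top')['image'][135:235,255:370];b=cam('scene')['image'][120:220,230:370]
a=cv2.resize(a,(400,350),interpolation=cv2.INTER_CUBIC);b=cv2.resize(b,(400,286),interpolation=cv2.INTER_CUBIC)
o=np.zeros((350,800,3),np.uint8);o[:,:400]=a;o[:286,400:]=b;cv2.imwrite('pics/c2.png',o[:,:,::-1])
E
```

```text
(no output)
```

View pics/c2.png

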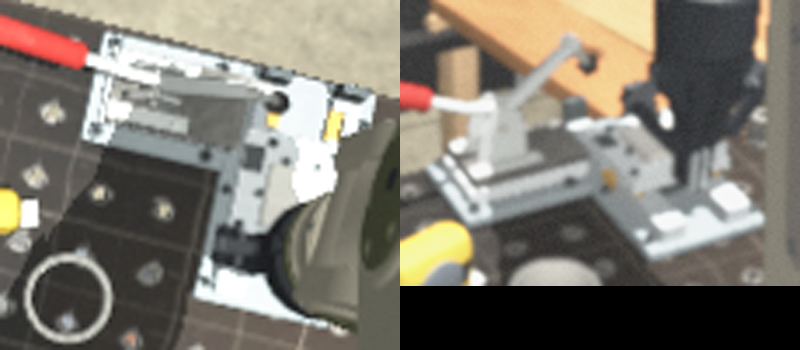

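Left panel (top view): the board's dark clamp pad is at (255,155) and the spindle at (276,102), so the board has moved and is still short of the seat. I'll use the pad to measure the travel.

```bash
python3 - <<'E'
from h import *
import io,contextlib
with contextlib.redirect_stdout(io.StringIO()): import m
c=cam('top')
print(m.fx(onplane(c,[[325.8,186.2],[328.3,179.3]],.042)))
E
```

```text
[[-29.51307418  35.81486446]
 [-11.05722375  33.09241516]]
```

Request:
{"api": "jog_arm", "payload": {"gripper": [0, 0, 0, 0, 0, 0, 0, 0], "offset": [[0.4, -0.09, 0], [0.8, -0.18, 0], [1.2, -0.27, 0], [1.6, -0.36, 0], [2.0, -0.45, 0], [2.4, -0.55, 0], [2.4, -0.55, 0], [2.4, -0.55, 0]], "twist": [0, 0, 0, 0, 0, 0, 0, 0]}}

```text
clock: 5.55
tcp_pos: [0.4573, -0.066, 0.0343]
orientation: [-0.003, 0.112, 0.994, 0.001]
wrist_force: [-5.2, 1.9, 2.3]
finger_gap: -0.0001
grip_force: 2.6
```

```bash
python3 m.py; python3 - <<'E'
from h import *
a=cam('top')['image'][135:235,255:370];b=cam('scene')['image'][120:220,230:370]
a=cv2.resize(a,(400,350),interpolation=cv2.INTER_CUBIC);b=cv2.resize(b,(400,286),interpolation=cv2.INTER_CUBIC)
o=np.zeros((350,800,3),np.uint8);o[:,:400]=a;o[:286,400:]=b;cv2.imwrite('pics/c3.png',o[:,:,::-1])
E
```

```text
tcp [-61.80828889   0.27039436] 0.03434334108631568 F [-5.18831343  1.89860676  2.25483975] 5.55
board front x [30.39993184 42.12562663] rear (lip) [-504.20715766 -479.67109712]
top board z med 41.41246347536986 70
top blank [-0.32836494  5.87560549] [43.2222222  49.26250118 51.53682384]
top arm -0.07389890468680727 108.28149016557055 131
scene board z med 40.766317148689495 50
scene blank [-69.13788342  10.86637039] [45.69693337 49.90418487 52.35319882]
scene arm 0.0291146880104329 107.64114113002393 175
```

View pics/c3.png

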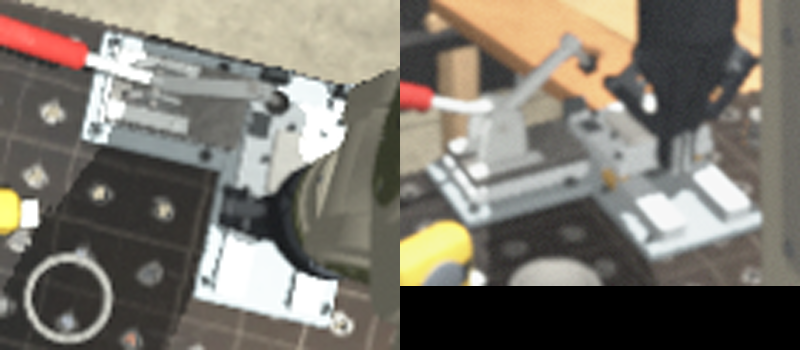

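The pad is now at (261,125), just short of the spindle, so about 6 mm remain. I'll take smaller steps from here.

Request:
{"api": "jog_arm", "payload": {"gripper": [0, 0, 0, 0, 0, 0, 0, 0], "offset": [[0.1, -0.02, 0], [0.2, -0.05, 0], [0.3, -0.07, 0], [0.4, -0.09, 0], [0.45, -0.1, 0], [0.45, -0.1, 0], [0.45, -0.1, 0], [0.45, -0.1, 0]], "twist": [0, 0, 0, 0, 0, 0, 0, 0]}}

```text
clock: 6.75
tcp_pos: [0.4638, -0.0677, 0.0348]
orientation: [-0.001, 0.112, 0.994, 0.0]
wrist_force: [-3.0, -0.0, -2.1]
finger_gap: -0.0
grip_force: 1.7
```

```bash
python3 m.py
```

```text
tcp [-55.10465034   0.11374949] 0.03484149240965519 F [-3.01481054 -0.02332828 -2.07547797] 6.75
board front x [37.35718734 44.42537036] rear (lip) [-504.62075126 -493.06265883]
top board z med 35.6774235892735 87
top blank [-3.26597857  9.36156139] [44.65694274 45.92344921 47.51316554]
top arm -0.07014833534119039 108.34309775042175 132
scene board z med 37.07774132632746 56
scene blank [-63.35699802   9.82783463] [44.50237877 46.36278594 49.75103012]
scene arm 0.009981627560250343 107.26368217813011 178
```

The board has dropped 6 mm: its top is at about 36 mm and the blank's top at about 46 mm. I'll back off, rise and check.

Request:
{"api": "jog_arm", "payload": {"gripper": [0, 0, 0, 0, 0, 0, 0, 0], "offset": [[-1, 0.22, 0], [-3, 0.67, 0], [-5, 1.1, 3], [-6, 1.33, 8], [-8, 3, 14], [-12, 6, 16], [-15, 9, 16], [-15, 9, 16]], "twist": [0, 0, 0, 0, 0, 0, 0, 0]}}

```text
clock: 7.85
tcp_pos: [0.3136, 0.0232, 0.1964]
orientation: [0.002, 0.111, 0.994, 0.0]
wrist_force: [0.6, 0.1, -0.4]
finger_gap: -0.0
grip_force: 0.0
```

```bash
python3 m.py; python3 - <<'E'
from h import *
import io,contextlib
with contextlib.redirect_stdout(io.StringIO()): import m
c=cam('top');i=c['image'][135:235,240:370]; cv2.imwrite('pics/t4.png',cv2.resize(i,(780,600),interpolation=cv2.INTER_CUBIC)[:,:,::-1])
yy,xx=np.mgrid[0:384,0:512]; P=depthpts(c,np.c_[xx.ravel(),yy.ravel()]);f=m.fx(P);z=P[:,2]*1000
for y in range(20,180,8):
    k=(abs(f[:,1]-y)<4)&(abs(f[:,0]-20)<25)&(z>62)&(z<160)
    if k.sum()>2: print(y,np.median(f[k,0]).round(1),np.percentile(z[k],[20,50,80]).round(0),k.sum())
E
```

```text
tcp [-221.6483191    55.42730601] 0.19635292205593324 F [ 0.56418186  0.07293237 -0.41450209] 7.85
board front x [33.87334114 40.25094852] rear (lip) [-505.21380302 -484.08310177]
top board z med 35.98235279945244 376
top blank [-13.77773644   1.46418716] [44.58461036 45.6973625  47.24693503]
top arm -0.06465401059376463 108.50376922694868 131
scene board z med 37.81971093653147 238
scene blank [-29.62907226   6.53664623] [44.59697944 45.98256514 47.59404985]
scene arm 0.0009547492866197128 107.3925451150783 178
28 17.2 [ 96.  99. 101.] 9
36 17.1 [ 98. 100. 102.] 23
44 16.8 [ 98. 108. 121.] 14
52 17.6 [122. 124. 125.] 20
60 18.4 [110. 113. 123.] 26
68 19.3 [104. 106. 108.] 22
76 18.9 [ 99. 100. 102.] 18
84 18.7 [92. 94. 96.] 21
92 20.0 [86. 88. 90.] 21
100 19.4 [75. 81. 84.] 29
108 19.0 [71. 76. 79.] 38
116 18.3 [68. 78. 81.] 41
124 19.0 [68. 76. 81.] 28
132 19.5 [69. 81. 84.] 18
140 19.1 [83. 85. 86.] 12
148 19.0 [88. 89. 90.] 12
156 19.9 [90. 92. 95.] 12
164 20.0 [94. 97. 98.] 12
172 18.7 [102. 106. 107.] 23
```

View pics/t4.png

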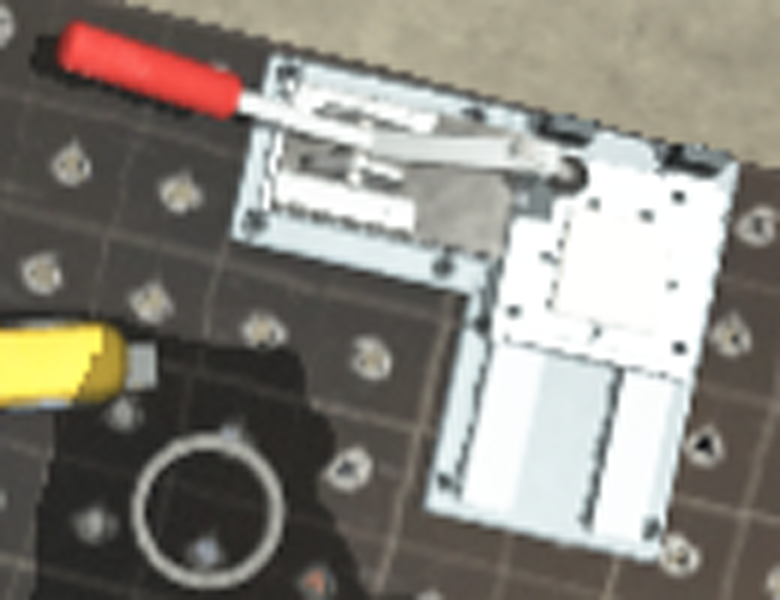

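The top view shows the board seated, with the pad under the spindle at (570,175) and the blank in its nest. Now I'll go above the clamp arm.

Request:
{"api": "jog_arm", "payload": {"gripper": [0, 0, 0, 0, 0, 0, 0, 0], "offset": [[5, -0.7, 0], [10, -1.5, 0], [15, -2.2, 0], [20, -2.9, 0], [23.9, -3.5, 0], [23.9, -3.5, -3], [23.9, -3.5, -7], [23.9, -3.5, -7]], "twist": [0, 0, 0, 0, 0, 0, 0, 0]}}

```text
clock: 9.1
tcp_pos: [0.5513, -0.0133, 0.1214]
orientation: [-0.004, 0.113, 0.994, 0.0]
wrist_force: [-0.1, -0.8, 0.7]
finger_gap: -0.0002
grip_force: 0.0
```

Request:
{"api": "jog_arm", "payload": {"gripper": [0, 0, 0, 0, 0, 0, 0, 0], "offset": [[0, 0, -0.8], [0, 0, -1.6], [-0.05, -0.25, -2.2], [-0.1, -0.5, -2.8], [-0.17, -0.8, -3.4], [-0.24, -1.1, -4.0], [-0.3, -1.35, -4.5], [-0.3, -1.35, -4.5]], "twist": [0, 0, 0, 0, 0, 0, 0, 0]}}

```text
clock: 10.1
tcp_pos: [0.5495, -0.0265, 0.0793]
orientation: [-0.001, 0.112, 0.994, 0.0]
wrist_force: [1.0, 0.2, 0.6]
finger_gap: -0.0001
grip_force: 0.0
```

```bash
cat > a.py <<'E'
from h import *
import io,contextlib
with contextlib.redirect_stdout(io.StringIO()): import m
s=env.get_state();print(m.fx(s['tcp_pos']),s['tcp_pos'],s['wrist_force'])
c=cam('scene');cv2.imwrite('pics/s5.png',cv2.resize(c['image'][110:225,190:370],(720,460),interpolation=cv2.INTER_CUBIC)[:,:,::-1])
E
python3 a.py
```

```text
Traceback (most recent call last):
  File "a.py", line 3, in <module>
    with contextlib.redirect_stdout(io.StringIO()): import m
                                                    ^^^^^^^^
  File "m.py", line 9, in <module>
    if n=='top': print('board front x',np.percentile(f[...,0][m&(abs(f[...,1]+25)<10)],[90,99]),'rear (lip)',np.percentile(f[...,0][(abs(f[...,1])<38)&(z>46)&(z<60)],[1,10]))
                                       ~~~~~~~~~~~~~^^^^^^^^^^^^^^^^^^^^^^^^^^^^^^^^^^^^^^^^^^^
IndexError: index -1 is out of bounds for axis 0 with size 0
```

```bash
sed -i '/import io/d;/redirect/d;s/m\.fx(s.*\]),s\[/s[/' a.py; python3 a.py
```

```text
[ 0.54946753 -0.026436    0.07951286] [ 0.01516329 -0.33024404  0.35846837]
```

View pics/s5.png

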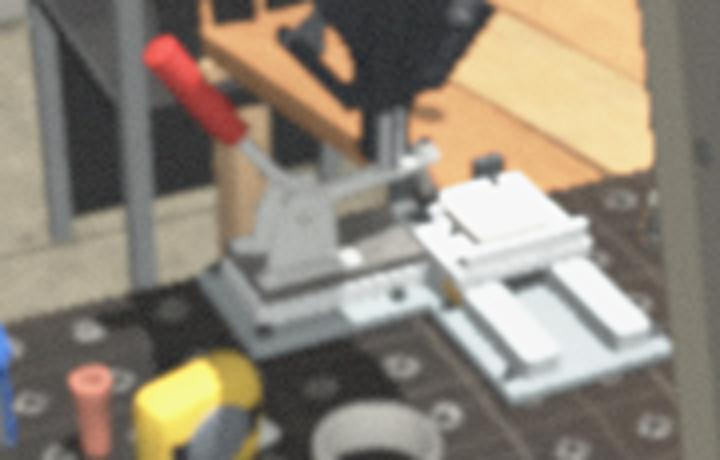

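The handle at (195,90) has swung up and the arm at (390,175) is nearly shut under the fingertips. I'll press further.

Request:
{"api": "jog_arm", "payload": {"gripper": [0, 0, 0, 0, 0, 0, 0, 0], "offset": [[-0.01, -0.04, -0.15], [-0.02, -0.08, -0.3], [-0.03, -0.12, -0.45], [-0.04, -0.16, -0.6], [-0.04, -0.16, -0.75], [-0.04, -0.16, -0.9], [-0.04, -0.16, -1.0], [-0.04, -0.16, -1.0]], "twist": [0, 0, 0, 0, 0, 0, 0, 0]}}

```text
clock: 11.2
tcp_pos: [0.5501, -0.0282, 0.071]
orientation: [0.0, 0.112, 0.994, -0.0]
wrist_force: [-4.1, 0.0, 6.3]
finger_gap: 0.0002
grip_force: 3.6
```

Request:
{"api": "jog_arm", "payload": {"gripper": [0, 0, 0, 0, 0, 0, 0, 0], "offset": [[0, 0, -0.1], [0, 0, -0.2], [0, 0, -0.3], [0, 0, -0.4], [0, 0, -0.5], [0, 0, -0.5], [0, 0, -0.5], [0, 0, -0.5]], "twist": [0, 0, 0, 0, 0, 0, 0, 0]}}

```text
clock: 12.2
tcp_pos: [0.5503, -0.0283, 0.0706]
orientation: [0.002, 0.112, 0.994, -0.0]
wrist_force: [-14.4, 2.2, 39.2]
finger_gap: -0.0001
grip_force: 19.6
```

The press met a firm stop at 70.6 mm with about 39 N, which matches the shut position. I'll lift clear.

Request:
{"api": "jog_arm", "payload": {"gripper": [0, 0, 0, 0, 0, 0, 0, 0], "offset": [[0, 0, 1], [0, 0, 4], [0, 0, 9], [-3, 0, 13], [-9, 0, 14], [-15, 1, 14], [-20, 3, 14], [-20, 3, 14]], "twist": [0, 0, 0, 0, 0, 0, 0, 0]}}

```text
clock: 13.2
tcp_pos: [0.3468, 0.0029, 0.2051]
orientation: [-0.001, 0.112, 0.994, 0.0]
wrist_force: [0.9, -0.4, -0.6]
finger_gap: -0.0006
grip_force: 0.0
```

```bash
python3 m.py; python3 a.py; python3 - <<'E'
from h import *
c=cam('top'); yy,xx=np.mgrid[0:384,0:512]; P=depthpts(c,np.c_[xx.ravel(),yy.ravel()])
a=np.radians(-12.8);u=np.array([np.cos(a),np.sin(a)]);v=np.array([-u[1],u[0]])
f=(P[:,:2]-[.5175,-.08])@np.c_[u,v]*1000;z=P[:,2]*1000
for y in range(28,110,8):
    k=(abs(f[:,1]-y)<4)&(abs(f[:,0]-20)<7)&(z>62)&(z<160)
    if k.sum()>2: print(y,np.median(z[k]).round(1),k.sum())
E
```

```text
tcp [-184.81810831   43.06921057] 0.2050600701007863 F [ 0.93083317 -0.41441862 -0.58882639] 13.2
board front x [34.41923373 47.60054297] rear (lip) [-505.16443561 -482.20279838]
top board z med 36.235984751405326 385
top blank [-13.16668923   1.33140373] [44.10261038 45.66095077 47.00603305]
top arm 0.10696954864356124 71.73922580259156 113
scene board z med 37.916772854423186 242
scene blank [-29.21391342   6.12066932] [44.52723419 45.80514903 47.3387848 ]
scene arm 0.08101784823591902 69.70448273049928 129
[0.35080838 0.00174944 0.20571164] [ 0.77671403 -0.08762658 -0.50138068]
28 74.4 8
36 75.7 18
44 70.6 18
52 70.7 16
60 70.0 19
68 69.6 17
76 70.4 17
84 69.9 18
92 70.2 17
100 69.5 18
108 75.0 16
```

View pics/s5.png

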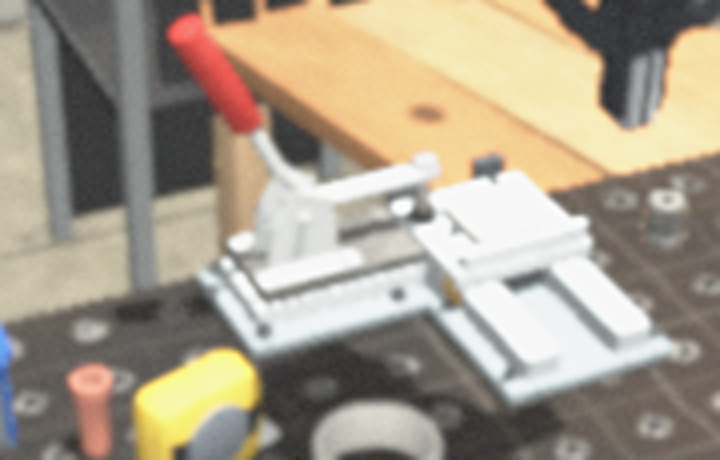

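The arm is level at 70 mm, so the clamp is shut. The board is seated, the blank is in its nest and the tool is clear.

```bash
python3 -c "
from workcell import env
print(env.hand_in())"
```

```text
the job is handed in; nothing more can be done
None
```

The board is seated in its notches with the blank in its nest, the toggle clamp is pressed shut and the arm is clear; the job is handed in, but no verdict came back.

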